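# Lock the shoe last in its bench jig with the maul

### The job

Push the sliding heel clamp along its rail until its pad is fully up against the heel of the wooden shoe last. Then take the wooden maul from its rest and, with its head, knock the clamp's locking pin down with a brisk blow (not a slow press, and never with the gripper) so that it snaps and stays down, and lay the maul back in its rest the way it lay. Leave the glue jar, the polish tin and the shoe brush where they are.

Things in the scene. Friction and masses are not known exactly. Their poses are not given: they have to be found in the camera images.
- jig: fixed jig: a dark steel rail 500 long, 90 wide, 20 high, with a pale wooden shoe last (220 long, sole up, at most 83 above the bench) fixed on it, heel towards the clamp, and a toe stop 88 high. Origin: at bench height under the locking hole; x runs along the rail from clamp to last (heel's end at x = +50, rail from -185 to +315), z up
- heel_clamp (a joint): the sliding heel clamp's place along the jig's x, in m: 0 farthest from the last, 0.070 at its stop, pad against the heel (the pin stands at jig x = value - 0.070). Starts between 0 and 0.04. About 3 N of friction; stays where left. The clamp is an aluminium block 60 wide, its top 65 above the bench, a rubber pad in front and an upright push plate at its rear
- push_plate (a point): middle of the rear face of the clamp's upright push plate, 60 wide, its top edge 95 above the bench; this point is 80 above the bench and 82 behind the pin's axis. Push here towards the last (along the jig's +x)
- lock_pin (a joint): how far the upright steel locking pin in the clamp's top is down, in m: 0 up, 0.018 fully down. A detent springs it: the upper half resists with about 5 N, past 0.009 it snaps down and stays, before that it springs back up. It enters the rail only with the clamp within 3 mm of its stop, else it is blocked after about 4 mm. In a brisk blow the maul meets it faster than 0.05 m/s
- pin_top (a point): centre of the top of the pin's round head, 30 across; 105 above the bench when up, 87 when fully down. Around it the clamp's collar is 75 above the bench, so the head stays 12 proud of it when down
- maul: wooden maul, 195 long, about 0.3 kg: a round barrel head 60 across, 80 long, in line with a square handle 24 x 24, 115 long. Origin on its axis where handle and head meet; x along the axis towards the head (head x = 0 to +80, handle 0 to -115). It strikes with the round side of the head, the handle level; balance point about x = +19
- maul_head (a point): centre of the maul's head, on the axis, 40 from its origin; the head's surface is 30 from the axis
- rest: fixed plywood rest, base 230 x 80 x 12. Origin at bench height; x along the maul as it lies. A V cradle at x = +18 to +63 (tips 68 high) carries the head, a notched post at x = -87 to -113 (floor 63 high, lips 78) the handle's end. The maul lies with its origin 75 above the rest's origin, axes agreeing; from x = -87 to 0 the handle is free to grip from above
- glue_jar: bystander: amber glass jar, 68 across, 85 high; origin at the centre of its base
- polish_tin: bystander: flat dark tin, 76 across, 28 high; origin at the centre of its base
- shoe_brush: bystander: a flat brush with a wooden handle lying on the bench, about 200 long; origin under its middle
Things that resemble listed ones, but are neither listed nor needed, are in the scene too. Of the things shaped like the maul, the wooden one is meant. Of the things that look like the rest, take the one that is farthest to the robot's right at the start.

How it is judged:
By the outcome, as a careful person would: the job done as asked, in the order asked, and still so for the second after the job is handed in, with the robot touching nothing.
It also fails if it takes over 61 s, if anything falls off the work surface, if the arm or the gripper's body presses on something with over 40 N, if the wrist force passes 120 N, or if a joint passes its speed limit or range.

### The arm

A 7-joint arm with a two-finger parallel gripper is mounted at the origin on the work surface. World frame = base frame: x ahead of the robot, y to its left, z up, the work surface at z = 0. Lengths are in m, angles in rad, forces in N, time in s.
With the tool pointing down it reaches from about 0.4 to 0.85 m from the base axis. Payload 10.4 kg.
Tool frame: the origin (TCP) lies at the very end of the fingers, on their centre line; the grasp point (between the pads) lies 19 mm behind it (manip.grip_depth is the distance from the TCP to the grasp point, in m); z points along the fingers, y is the line along which they close (so a half turn about z gives the same grasp; the last joint's range is limited). The gripper opens to 85 mm and grips with 20 to 120 N. Pads are 22 mm wide; open, the fingers measure 114 mm over their backs; the gripper's body (76 mm by 85 mm) begins 54 mm behind the grasp point. The pads swing forward as they close: fully open they stand 13 mm farther back than shut.
Start: joints at [-1.189, 0.332, -0.065, 1.46, 0.022, 1.35, -0.088], TCP at [0.246, 0.575, 0.231] pointing down, gripper open.
Joint ranges: [-2.6, 2.6], [-0.5, 2.12], [-1.47, 1.34], [0.16, 2.42], [-1.27, 4.41], [0.06, 2.06], [-2.6, 2.6]. Speed limits (rad/s): [2.22, 2.22, 2.79, 2.79, 3.14, 3.14, 3.14].

### API

Orientations are given as a unit quaternion [w, x, y, z].
In Python, from rig import manip gives the robot as it stands. Calls block until the motion is done:
- manip.move_ptp(position, orientation): joint-space move of the TCP to a pose.
- manip.move_linear(position, feed=0.15, orientation=None, contact_N=None): straight line of the TCP; orientation=None keeps the orientation; feed is the mean speed in m/s. With contact_N (N) it stops when the force on the tool has changed by that much, and returns True; else False.
- manip.goto_joints(angles): joint-space move.
- manip.command_gripper(opening, grasp_force=None): opening from 0.0 (shut) to 1.0 (fully open); grasp_force is the grip in N (None keeps the last); returns when the fingers have stopped.
- manip.sleep(seconds).
- manip.ik(position, orientation): joint angles nearest the present ones, or None.
- manip.get_image(name): name is "scene" or "top"; returns the picture (480x640x3 uint8, red, green, blue); there is no depth.
- manip.calibration(name): a dict with "intrinsics" (3x3 intrinsics, pixels), "origin" and "rotation" of the camera in the world. Camera axes: x right, y up, looking along -z (the intrinsics and any distortion apply to the point x, -y, -z); pixel columns grow to the right and rows downward; lengths in m; the calibration is good to about 2 mm. A picture is of the moment at which its call begins. calibration takes no time and is no camera call.
A pose or a line that the arm cannot do raises manip.MotionError and nothing moves.
- manip.finish_job(): hands the job in; it is judged then, once.
Readings, each from a call of its own:
- manip.current_time_s(): time.
- manip.current_joint_pos(): joint angles.
- manip.current_dq(): joint speeds.
- manip.current_joint_torque(): joint torques, N m.
- manip.current_eef_pos(): TCP position.
- manip.current_tcp_rot(): TCP orientation.
- manip.current_ft_force(): force on the tool from outside, world axes, zero at the start.
- manip.current_ft_torque(): the same for the moment, N m.
- manip.current_gripper_width(): opening from 0.0 (shut) to 1.0 (fully open).
- manip.current_grasp_force(): force on a finger pad.
Only numpy, scipy, OpenCV 4.12 (cv2) and the standard library are available. Lean on these libraries where they do the work, as an engineer would, in place of code of your own. Each camera call takes 0.05 s, during which the arm holds its last target. There are 200 camera calls.

## Working session

There is one attempt and no reset: what is moved stays moved. The work goes in short steps, each a Python script; the robot and the scene stay as the last script left them, time stands still between calls to the robot, and variables do not carry over. Pictures are saved under pics/ and viewed, at most 10 in all, crops included, and the job is handed in when it is done.

```bash
mkdir -p pics; ls; python3 - <<'E'
from rig import manip
import cv2
for n in("scene","top"):
    im=manip.get_image(n);cv2.imwrite(f"pics/{n}0.png",im[...,::-1])
    c=manip.calibration(n);print(n,c)
print(manip.current_tcp_rot(),manip.current_time_s())
E
```

```text
pics
scene {'intrinsics': array([[537.36959499,   0.        , 318.69014851],
       [  0.        , 537.36959499, 244.31330248],
       [  0.        ,   0.        ,   1.        ]]), 'origin': array([1.32256393, 0.31705429, 1.14578401]), 'rotation': array([0.47157369, 0.17636847, 0.28731582, 0.81483865])}
top {'intrinsics': array([[451.47812712,   0.        , 321.87597344],
       [  0.        , 451.47812712, 235.61452335],
       [  0.        ,   0.        ,   1.        ]]), 'origin': array([ 0.35902285, -0.09554193,  1.12507171]), 'rotation': array([ 0.71277328,  0.06011856, -0.05816075, -0.69638878])}
[-8.24201140e-05  2.01006723e-01  9.79589665e-01 -6.15609162e-04] 0.1
```

View pics/scene0.png

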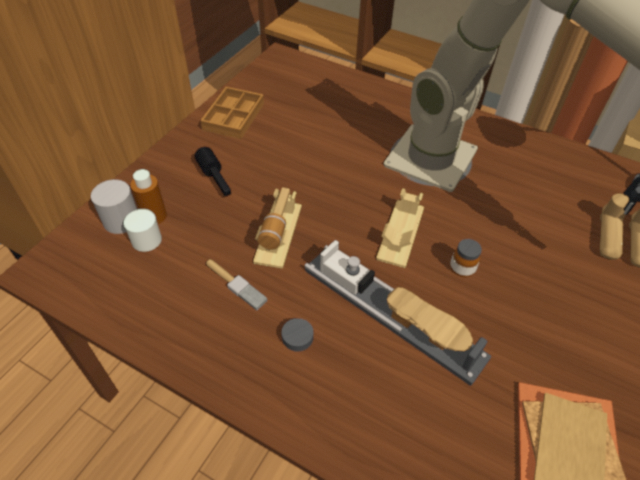

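View pics/top0.png

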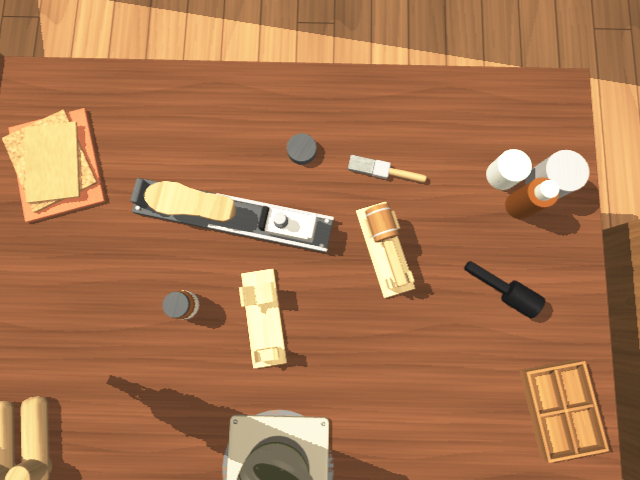

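The scene view shows the wooden maul (272,230) in the right-hand rest (278,235), the empty look-alike rest (402,230), the black mallet decoy (212,170) and the clamp with its pin (352,265). The top view shows the same things: maul (383,222), its rest (386,250), empty rest (263,318), black mallet (505,290) and pin (281,220). My choice is the wooden maul in the rest at (386,250), the one farthest right (−y). Next I'll take close crops.

```bash
python3 - <<'E'
import cv2
a=cv2.imread("pics/top0.png")[165:305,225:425];cv2.imwrite("pics/topc.png",cv2.resize(a,None,fx=4,fy=4,interpolation=cv2.INTER_CUBIC))
a=cv2.imread("pics/scene0.png")[180:330,220:420];cv2.imwrite("pics/scenec.png",cv2.resize(a,None,fx=4,fy=4,interpolation=cv2.INTER_CUBIC))
E
```

```text
(no output)
```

View pics/topc.png

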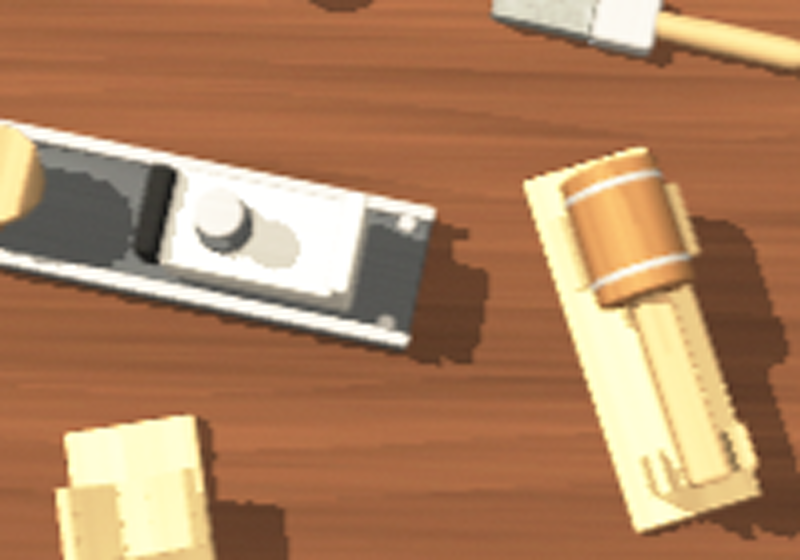

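View pics/scenec.png

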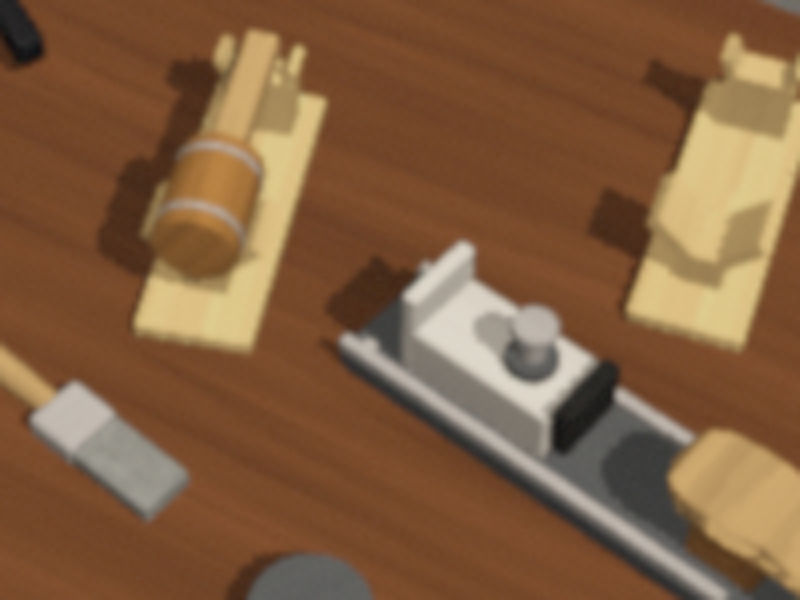

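The crops confirm the wooden barrel maul. In the top crop the head runs (605,168)→(649,290) and the handle ends near (712,480). The pin head is at (222,213) in the top crop and (536,323) in the scene crop. The rest base corners are clear in both.

```bash
cat > h.py <<'E'
import numpy as np
from rig import manip
from scipy.spatial.transform import Rotation as R
def cam(n):
    c=manip.calibration(n);q=np.array(c['rotation']);return c['intrinsics'],np.array(c['origin']),R.from_quat(np.r_[q[1:],q[0]]).as_matrix()
def ray(n,u,v):
    K,o,M=cam(n);d=np.linalg.inv(K)@[u,v,1];return o,M@[d[0],-d[1],-d[2]]
def plane(n,u,v,z):
    o,d=ray(n,u,v);return o+d*(z-o[2])/d[2]
def proj(n,p):
    K,o,M=cam(n);a=M.T@(np.array(p)-o);q=K@[a[0],-a[1],-a[2]];return q[:2]/q[2]
def tri(a,b):
    (o1,d1),(o2,d2)=ray("top",*a),ray("scene",*b)
    s=np.linalg.lstsq(np.c_[d1,-d2],o2-o1,rcond=None)[0];p,q=o1+d1*s[0],o2+d2*s[1]
    return (p+q)/2,np.linalg.norm(p-q)
T=lambda x,y:((x+.5)/4-.5+225,(y+.5)/4-.5+165)
S=lambda x,y:((x+.5)/4-.5+220,(y+.5)/4-.5+180)
E
python3 - <<'E'
from h import *
np.set_printoptions(precision=4,suppress=True)
for n,a,b in [("pin",T(222,213),S(536,323)),("restA",T(524,180),S(135,330)),("restB",T(645,147),S(250,350)),("restD_or_C",T(640,532),S(327,98)),("handle end top",T(712,480),S(265,33)),("handle root top",T(655,300),S(230,137)),("railrear L",T(437,207),S(342,335))]:
    p,e=tri(a,b);print(n,p,e)
A,B,C,D=[plane("top",*T(*c),.012) for c in((524,180),(645,147),(760,495),(640,532))]
f=(A+B)/2;g=(C+D)/2;print("rest",(f+g)/2,np.linalg.norm(f-g),np.linalg.norm(A-B),np.arctan2(*(f-g)[1::-1]))
h1,h0=plane("top",*T(605,168),.075),plane("top",*T(649,290),.075)
print("head",h1,h0,np.linalg.norm(h1-h0),np.arctan2(*(h1-h0)[1::-1]))
P=[plane("top",*c,.02) for c in(T(437,207),T(409,345),(133,208),(138,183))]
# rail far end
r=(P[0]+P[1])/2;t=(P[2]+P[3])/2;print("rail",r,t,np.linalg.norm(r-t),np.linalg.norm(P[0]-P[1]),np.arctan2(*(t-r)[1::-1]))
print("plate top",plane("top",*T(367,195),.095),plane("top",*T(350,300),.095))
print("plate scene",[plane("scene",*S(*c),.095) for c in((403,300),(465,243))])
E
```

```text
pin [0.5706 0.0078 0.1032] 0.0022986449600191938
restA [ 0.6331 -0.2071  0.0162] 0.07536537137032923
restB [ 0.6251 -0.2125  0.0093] 0.07973044857924094
restD_or_C [ 0.3965 -0.2459  0.0109] 0.0028883351461056455
handle end top [ 0.4248 -0.2778  0.0848] 0.00136210902220404
handle root top [ 0.5269 -0.243   0.0929] 0.0037085717601228843
railrear L [ 0.5921 -0.1178  0.0325] 0.0022845676709225366
rest [ 0.5182 -0.248   0.012 ] 0.22958146455478196 0.07979060475068357 0.31811178419748787
head [ 0.6096 -0.2176  0.075 ] [ 0.5364 -0.2438  0.075 ] 0.07767244709255969 0.3436512876188514
rail [ 0.5516 -0.1113  0.02  ] [0.6376 0.3819 0.02  ] 0.500619896744153 0.08876317810496095 1.3981092050047963
plate top [ 0.5854 -0.0766  0.095 ] [ 0.5232 -0.0683  0.095 ]
plate scene [array([ 0.59  , -0.0735,  0.095 ]), array([ 0.5298, -0.0621,  0.095 ])]
```

```bash
cat >> h.py <<'E'
J0=np.array([.5834,.0712]);JY=1.398;u=np.array([np.cos(JY),np.sin(JY)])
M0=np.array([.5347,-.2425]);MY=.317;m=np.array([np.cos(MY),np.sin(MY)])
def Q(psi): return np.array([0,np.cos(psi/2),np.sin(psi/2),0])
def J(x,z,y=0): return np.r_[J0+x*u+y*np.array([-u[1],u[0]]),z]
E
python3 - <<'E'
from h import *
import cv2
np.set_printoptions(precision=4,suppress=True)
for p,z in((1.398,"push"),(3.459,"maul"),(2.969,"hit")):
    pos={"push":J(-.09,.06),"maul":np.r_[M0-.018*m,.056],"hit":J(0,.15,.058)}[z]
    print(z,pos,manip.ik(pos,Q(p)))
manip.command_gripper(0.0,60)
manip.move_ptp(J(-.185,.16),Q(1.398))
manip.move_linear(J(-.185,.068),feed=.15)
print(manip.current_time_s(),manip.current_ft_force())
c=manip.move_linear(J(-.070,.068),feed=.05,contact_N=14)
p=manip.current_eef_pos();print(c,p,(p[:2]-J0)@u,manip.current_ft_force(),manip.current_time_s())
cv2.imwrite("pics/p1.png",np.hstack([cv2.resize(manip.get_image(n)[a:a+150,b:b+200,::-1],None,fx=2,fy=2,interpolation=2) for n,a,b in(("top",150,190),("scene",200,270))]))
E
```

```text
push [ 0.5679 -0.0175  0.06  ] [-0.5144  0.4073  0.5618  1.8245 -0.2564  0.9825 -0.0187]
maul [ 0.5176 -0.2481  0.056 ] [ 0.9072  0.4694 -0.6606  1.7563  0.3299  1.0291  2.0146]
hit [0.5263 0.0812 0.15  ] [-0.5715  0.1924  0.3724  1.8287 -0.0768  1.1346  1.2253]
4.3 [0.288 1.388 0.099]
True [ 0.5676 -0.0193  0.0678] -0.0918982238461576 [0.4766 0.3908 0.678 ] 5.9667
```

View pics/p1.png

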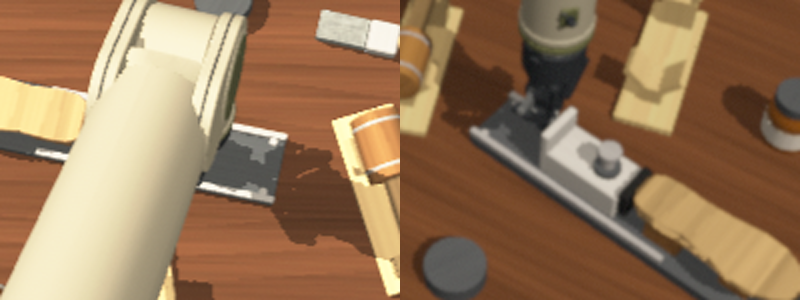

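The pad now appears to touch the heel, at about (635,190) in the right half. I'll press once more to confirm the stop, then take the maul.

```bash
python3 - <<'E'
from h import *
import cv2
np.set_printoptions(precision=4,suppress=True)
c=manip.move_linear(J(-.075,.068),feed=.03,contact_N=25)
p=manip.current_eef_pos();print(c,(p[:2]-J0)@u,manip.current_ft_force()@np.r_[u,0])
manip.move_linear(J(-.13,.068),feed=.15)
manip.move_linear(J(-.14,.18),feed=.25)
cv2.imwrite("pics/pp.png",manip.get_image("scene")[...,::-1])
manip.command_gripper(0.75)
g=M0-.018*m
manip.move_ptp(np.r_[g,.18],Q(3.459))
manip.move_linear(np.r_[g,.115],feed=.15)
print(manip.current_joint_pos(),manip.current_time_s())
cv2.imwrite("pics/p2.png",np.hstack([cv2.resize(manip.get_image(n)[a:a+150,b:b+200,::-1],None,fx=2,fy=2,interpolation=2) for n,a,b in(("top",150,250),("scene",170,200))]))
E
```

```text
True -0.09209372335810392 0.2972851830601728
[-0.0948  0.3434  0.5565  1.764  -0.2017  1.0908  2.4172] 10.7083
```

View pics/p2.png

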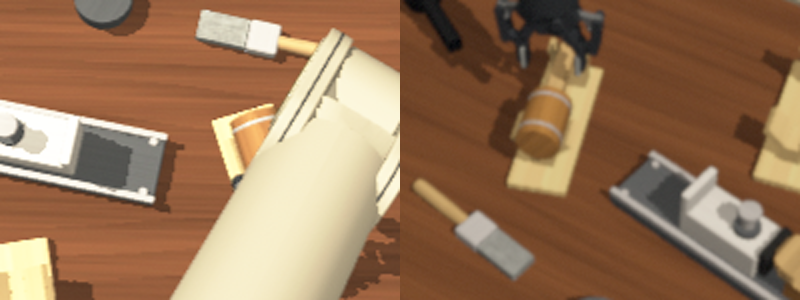

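The second push stopped at the same place, so the clamp is at its stop. The fingers straddle the handle at (545,55) in the right half. Now I'll grip and lift.

```bash
python3 - <<'E'
from h import *
import cv2
np.set_printoptions(precision=4,suppress=True)
print("pin expected", proj("top",J(0,.105)),"seen 255,213.5")
g=M0-.018*m
print(manip.move_linear(np.r_[g,.056],feed=.1,contact_N=8),manip.current_eef_pos())
manip.command_gripper(0.0,110)
print(manip.current_gripper_width()*85,manip.current_grasp_force(),manip.current_eef_pos(),manip.current_ft_force())
manip.move_linear(np.r_[g,.19],feed=.15)
print(manip.current_ft_force(),manip.current_ft_torque(),manip.current_joint_pos())
manip.move_ptp(J(0,.21,.058),Q(2.969))
print(manip.current_time_s(),manip.current_joint_pos())
cv2.imwrite("pics/p3.png",np.hstack([cv2.resize(manip.get_image(n)[a:a+150,b:b+200,::-1],None,fx=2,fy=2,interpolation=2) for n,a,b in(("top",150,170),("scene",160,260))]))
E
```

```text
pin expected [252.411  211.8567] seen 255,213.5
False [ 0.5179 -0.2484  0.0565]
22.345510754754443 107.87080764770508 [ 0.5179 -0.248   0.0568] [-3.185   1.699   7.5621]
[-0.2104 -0.2728 -3.0835] [-0.0584  0.0714  0.038 ] [-0.1189  0.268   0.5777  1.6857 -0.1534  1.2352  2.3817]
14.2917 [-0.629   0.1395  0.432   1.7578 -0.0606  1.2581  1.2151]
```

View pics/p3.png

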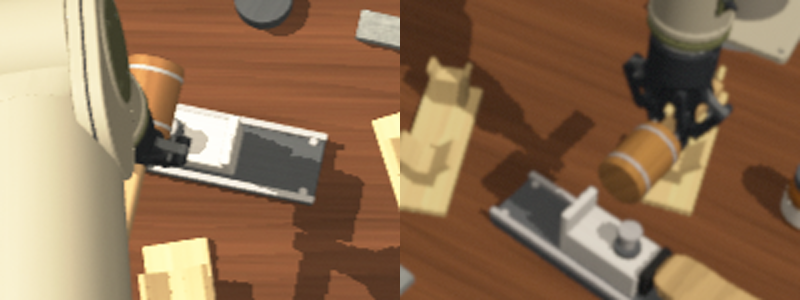

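The maul is held level above the clamp, with the pin at (628,235) in the right half and the head above and behind it. I'll check the pin's position from the p2 readings before striking.

```bash
python3 - <<'E'
from h import *
import cv2
np.set_printoptions(precision=4,suppress=True)
p,e=tri((255,213.5),(374.5,274.3));print(p,e,(p[:2]-J0)@u,(p[:2]-J0)@[-u[1],u[0]],proj("scene",J(0,.105)))
a=cv2.imread("pics/pp.png")[225:325,320:440];a=cv2.resize(a,None,fx=4,fy=4,interpolation=2)
b=cv2.resize(cv2.imread("pics/p2.png")[70:190,0:80],None,fx=4,fy=4,interpolation=2)[:400]
cv2.imwrite("pics/p4.png",np.hstack([a,b]))
E
```

```text
[0.5802 0.0683 0.0984] 0.004891613394339831 -0.0033720811943091047 0.0026930054358524132 [374.232  274.0259]
```

View pics/p4.png

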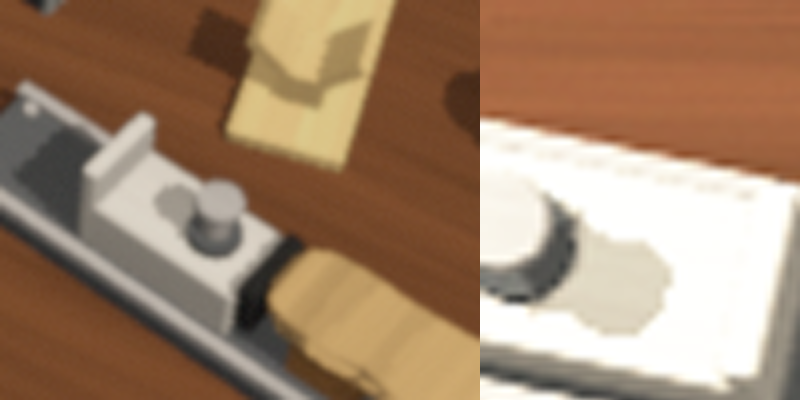

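The pin in the scene crop at (222,197) is full-image (375.5,274), against an expected (374.2,274). That puts the clamp at its stop, and the pad visibly touches the heel. Now the strike.

```bash
python3 - <<'E'
from h import *
import cv2
np.set_printoptions(precision=4,suppress=True)
manip.move_linear(J(0,.100,.058),feed=.3)
print(manip.current_eef_pos(),manip.current_ft_force(),manip.current_ft_torque())
manip.move_linear(J(0,.20,.058),feed=.2)
print(manip.current_time_s(),manip.current_ft_force(),manip.current_gripper_width()*85)
s=manip.get_image("scene")[...,::-1];cv2.imwrite("pics/s5.png",s)
cv2.imwrite("pics/p5.png",cv2.resize(s[170:320,290:440],None,fx=4,fy=4,interpolation=2))
print(proj("scene",J(0,.105)),proj("scene",J(0,.087)))
E
```

```text
[0.5264 0.0804 0.0999] [-0.2654 -0.7431 -1.6119] [-0.042   0.0621  0.0252]
15.5583 [-0.1285  0.0317 -4.4067] 22.323208569871355
[374.232  274.0259] [373.5182 278.4124]
```

View pics/p5.png

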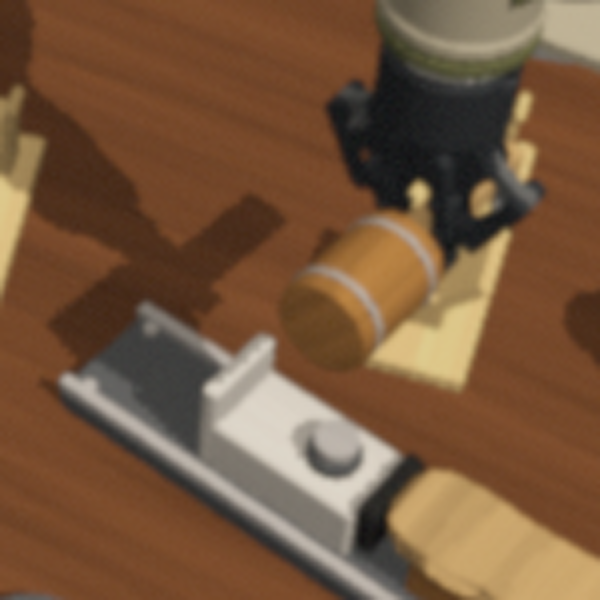

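The pin head is at (338,435) in the crop, which is (374.4,278.7) full-image. That matches fully down (278.4), and the pad is still on the heel. Now I'll lay the maul back.

```bash
python3 - <<'E'
from h import *
import cv2
np.set_printoptions(precision=4,suppress=True)
g=np.array([.5179,-.2482])
manip.move_ptp(np.r_[g,.19],Q(3.459))
manip.move_linear(np.r_[g,.085],feed=.12)
manip.sleep(.3);print(manip.current_eef_pos())
print(manip.move_linear(np.r_[g,.0565],feed=.03,contact_N=6),manip.current_eef_pos(),manip.current_ft_force())
manip.command_gripper(0.35);manip.sleep(.2);manip.command_gripper(0.75)
manip.move_linear(np.r_[g,.19],feed=.15)
manip.move_ptp(np.array([.42,.1,.3]),Q(2.969))
manip.sleep(.5);print(manip.current_time_s())
cv2.imwrite("pics/p6.png",np.hstack([cv2.resize(manip.get_image(n)[a:a+200,b:b+200,::-1],None,fx=2,fy=2,interpolation=2) for n,a,b in(("top",130,225),("scene",160,200))]))
E
```

```text
[ 0.5181 -0.2483  0.0854]
True [ 0.518 -0.248  0.062] [ 2.1648 -0.0958  4.8477]
22.6917
```

View pics/p6.png

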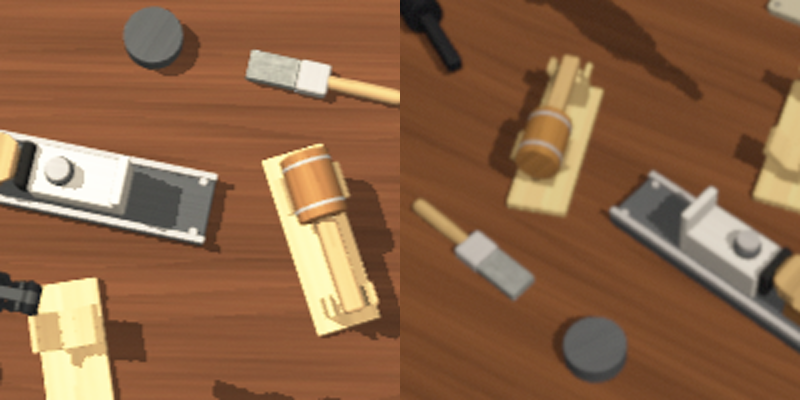

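The maul lies back in the rest at (318,180)–(350,310) in the left half, with the pin down and the clamp at the heel. I'll check its pose against the start numerically.

```bash
python3 - <<'E'
from h import *
import cv2
for n,rs in(("top",{"head":(200,245,362,402),"handle":(240,292,378,412),"rest":(270,302,378,416)}),("scene",{"head":(208,252,252,292),"handle":(185,222,268,296)})):
    a=cv2.imread(f"pics/{n}0.png").astype(np.float32);b=manip.get_image(n)[...,::-1].astype(np.float32)
    for k,(y0,y1,x0,x1) in rs.items():
        W,_=cv2.findTransformECC(a[y0:y1,x0:x1].mean(2),b[y0:y1,x0:x1].mean(2),np.eye(2,3,dtype=np.float32),cv2.MOTION_EUCLIDEAN)
        c=np.array([(x1-x0)/2,(y1-y0)/2]);print(n,k,(W[:,:2]@c+W[:,2]-c).round(2),np.arcsin(W[1,0]).round(4),abs(a-b)[y0:y1,x0:x1].mean())
E
```

```text
Traceback (most recent call last):
TypeError: 'float' object is not subscriptable
```

```bash
python3 - <<'E'
from h import *
import cv2
for n,rs in(("top",{"head":(200,245,362,402),"handle":(240,292,378,412)}),("scene",{"head":(208,252,252,292),"handle":(185,222,268,296)})):
    a=cv2.imread(f"pics/{n}0.png").astype(np.float32);b=manip.get_image(n)[...,::-1].astype(np.float32)
    for k,(y0,y1,x0,x1) in rs.items():
        W=np.eye(2,3,dtype=np.float32);r,W=cv2.findTransformECC(a[y0:y1,x0:x1].mean(2),b[y0:y1,x0:x1].mean(2),W,cv2.MOTION_EUCLIDEAN)
        c=np.array([(x1-x0)/2,(y1-y0)/2]);print(n,k,(W[:,:2]@c+W[:,2]-c).round(2),np.arcsin(W[1,0]).round(4),r)
E
```

```text
top head [-0.02 -0.06] 0.0025 0.9979824485090265
top handle [-0.07 -0.07] 0.0008 0.9969681768179738
scene head [-0.02  0.05] 0.001 0.9995084654991474
scene handle [0.05 0.03] 0.0015 0.9988324688459798
```

The maul is within 0.1 px of its starting place in both views, so I'm handing in.

```bash
python3 -c "
from rig import manip
print(manip.finish_job())"
```

```text
the job is handed in; nothing more can be done
None
```

I pushed the clamp to its stop against the heel, knocked the pin fully down with one maul blow, laid the maul back in its rest as it lay, left the jar, tin and brush alone, and handed in the job at about 23 s of the 61 s allowed.

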